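# Steer the aiming spot into the green ring with the two mirror screws

## Task

The aiming laser of the dental lab's alignment jig is off its mark: turn the red and the blue screw of the leaning mirror's mount until the small red light spot lies wholly inside the green ring on the white screen. Do not touch the mirror plate itself, leave the other things on the bench where they are, and take the gripper off the screws when the spot is right.

Things in the scene. Friction and masses are not known exactly. Their poses are not given: they have to be found in the camera images.
- jig: bolted-down base with aluminium plate 380 x 280 x 12 mm; origin on the table, 10 mm in +x from under its middle; +x from mirror to screen (away from the robot, +-20 deg), +y left. At x -100 mm a turntable (upright axis) carries a leaning black plate 88 mm square with the mirror under it; at x -150, y -105 mm a grey gear block. White level screen 140 mm square, 20 mm up, at x +82 mm
- mirror: the movable mirror plate, 82 x 80 x 6 mm with a round mirror on its underside, hanging about 18 mm (centre to centre) below the black plate; origin at the hinge on its upper edge
- screw_tilt_grip (a point): middle of the red screw's round ribbed knob, 26 mm across, 24 mm long, on the leaning black plate, about 170 mm up; swings with the turntable, up to 10 mm. Its +z is the screw axis, pointing out: up and back along the jig's -x, 30 degrees from vertical. The face it rises from is 33 mm below this point along the axis; grip across the knob at any angle
- screw_swivel_grip (a point): middle of the blue screw's round ribbed knob, 26 mm across, 24 mm long, on the grey gear block to the right of the mirror, about 114 mm up. Its +z is the screw axis, pointing out: up and back along the jig's -x, 30 degrees from vertical. The face it rises from is 33 mm below this point along the axis; grip across the knob at any angle
- screw_tilt (a joint): angle of the red screw (tilts the mirror), rad, positive clockwise looking at the knob's outer end; limits +-2.4; stays where left, turns with 0.04 N m. Each +1 rad moves the spot 24 mm straight away from the turntable's axis, which stands at x -100, y 0 mm of the jig
- screw_swivel (a joint): angle of the blue screw (turns the turntable through a gear), rad, positive clockwise looking at the knob's outer end; limits +-2.4; stays where left, turns with about 0.17 N m. Each +1 rad swings the spot 0.11 rad clockwise (seen from above) about the turntable's axis: about 20 mm to the right, the jig's -y. The spot swings at radius 182 mm when the red screw is at 0
- spot_c (a point): centre of the red light spot, 9 mm across, on the screen; it follows the screws at once
- green_ring_c (a point): centre of the green ring on the screen, 21 mm inner and 28 mm outer diameter: the target. A black and a blue ring of the same size are marks for other work
- plaster_model_c (a point): cream plaster tooth model, 55 x 64 x 30 mm, loose; point at its centre; a bystander
- lens_cap_center (a point): black plastic lens cap, 34 mm across, 16 mm high, loose on the jig's base plate; point at its centre; a bystander
- casting_ring_c (a point): steel casting ring (open tube), 66 mm across, 55 mm high, loose; point at its centre; a bystander
- crucible_c (a point): terracotta crucible, 52 mm across, 45 mm high, loose; point at its centre; a bystander
- wax_jar_c (a point): amber glass jar, 56 mm across, 60 mm high, loose; point at its centre; a bystander
- screwdriver_grip (a point): screwdriver lying on the table, 160 mm long; point on its handle; a bystander
- wax_spatula_grip (a point): wax spatula lying on the table, 170 mm long; point on its handle; a bystander

How it is judged (in metres and radians):
At the end, for the whole second after the job is handed in: the centre of the red spot is within 6 mm of the centre of the green ring (the whole spot inside the ring) and both screws are at rest (below 0.05 rad/s) (horizontal distance between spot_c and green_ring_c below 0.006 m and velocity of joint screw_tilt between -0.05 and 0.05 rad/s and velocity of joint screw_swivel between -0.05 and 0.05 rad/s); the robot touches nothing.
It fails at once if the mirror plate is touched (more than 1 N) (contact force between any of the fingers, the arm and mirror above 1 N).
It fails at once if another thing on the bench is shifted by more than 30 mm (distance of any of plaster_model_c, lens_cap_center, casting_ring_c, crucible_c, wax_jar_c, screwdriver_grip, wax_spatula_grip from where it was at the start of the episode above 0.03 m).
It also fails if it takes over 42 s, if anything falls off the work surface, if the arm or the gripper's body presses on something with over 40 N, if the wrist force passes 120 N, or if a joint passes its speed limit or range.

## Robot

A 7-joint arm with a two-finger parallel gripper is mounted at the origin on the work surface. World frame = base frame: x ahead of the robot, y to its left, z up, the work surface at z = 0. Lengths are in mm, angles in rad, forces in N, time in s.
With the tool pointing down it reaches from about 400 to 900 mm from the base axis. Payload 5.6 kg.
Tool frame: the origin (TCP) lies between the finger pads; the fingertips stand 14 mm ahead of it and the grasp point (between the pads) lies 5 mm behind it (env.nose_length is the distance from the TCP to the fingertips, in mm); z points along the fingers, y is the line along which they close (so a half turn about z gives the same grasp; the last joint's range is limited). The gripper opens to 92 mm and grips with 3 to 60 N. Pads are 20 mm wide; open, the fingers measure 128 mm over their backs; the gripper's body (75 mm by 189 mm) begins 69 mm behind the grasp point.
Start: joints at [-1.349, 0.468, -0.012, 1.603, 0.006, 1.071, -0.056], TCP at [170.156, 627.34, 228.592] pointing down, gripper open.
Joint ranges: [-2.53, 2.53], [-0.31, 2.02], [-1.57, 1.55], [0.28, 2.44], [-1.29, 4.43], [0.15, 1.84], [-2.92, 2.92]. Speed limits (rad/s): [2.57, 2.57, 3.14, 3.14, 3.14, 3.14, 3.14].

## Interface

Orientations are given as a rotation vector (axis times angle).
In Python, from station import env, cams gives the robot as it stands.
- The arm moves only by the tool play_rows, never from a script. Its argument "motion" is a list that holds one entry, the list of rows, each a list of 7 numbers: the finger opening in mm, from 0 to 91.9, then the shift along the tool's x, y, z in mm, then the turn, a rotation vector about the tool's x, y, z in degrees. In form: [[[grip, dx, dy, dz, ax, ay, az], ...]]. A call has 1 to 8 rows; each row is the pose to reach, as a shift and turn from the pose commanded when the call began, along the tool's axes at that moment; what a row does not reach only later rows make up. A row lasts 1/8 s, in which the tool goes at most 62.5 mm and 10.7 degrees, less where a joint would pass 70% of its speed; a pose out of reach is approached as far as the arm can. A call with a gripper value outside its range is refused whole. The fingers move at their own pace and stop on an object; the grip force is fixed at half the most. Time passes only in rows, so rows that repeat a pose let the fingers close. It gives the time, the measured TCP pose, the force, the opening and the grip force at its end, in the units of the state.
- env.get_state(): the state, without advancing time (a new reading comes with each control period).
- cams.get_image(name): name is "scene" or "top" or "wrist"; returns the picture (400x640x3 uint8, blue, green, red); there is no depth.
- cams.camera_params(name): a dict with "intrinsics" (3x3 intrinsics, pixels), "pose" (4x4, takes a point from camera to world coordinates). Camera axes: x right, y up, looking along -z (the intrinsics and any distortion apply to the point x, -y, -z); pixel columns grow to the right and rows downward; lengths in mm; the calibration is good to about 2 mm. A picture is of the moment at which its call begins: read the wrist's pose just before it. camera_params takes no time and is no camera call; for the wrist camera it gives the pose at the moment of the call.
- env.hand_in(): hands the job in; it is judged then, once.
The state is a dict: "time": time; "qpos": joint angles; "joint_vel": joint speeds; "joint_efforts": joint torques, N m; "position": TCP position; "ee_rot": TCP orientation; "force": force on the tool from outside, world axes, zero at the start; "moment": the same for the moment, N m; "width": finger opening in mm; "grasp_force": force on a finger pad.
Only numpy, scipy, OpenCV 4.12 (cv2) and the standard library are available. Lean on these libraries where they do the work, as an engineer would, in place of code of your own. Each camera call takes 0.05 s, during which the arm holds its last target. There are 200 camera calls.

## Working session

There is one attempt and no reset: what is moved stays moved. The work goes in short steps, Python scripts to look and compute and a tool call to move; the robot and the scene stay as the last step left them, time stands still between calls to the robot, and variables do not carry over. Pictures are saved under pics/ and viewed, at most 10 in all, crops included, and the job is handed in when it is done.

Besides the shell and the picture viewer there is one more tool, called after "Call:" as name(argument=value, ...), one argument or row to a line, values as JSON. play_rows: Moves the arm, as the interface text tells. Its arguments: {"type":"object","properties":{"motion":{"type":"array"}},"required":["motion"]}

```bash
mkdir -p pics
python3 - <<'E'
from station import env,cams
import cv2
s=env.get_state();print({k:s[k] for k in('time','position','ee_rot','width')})
for n in('scene','top'):
    p=cams.camera_params(n);print(n,p['intrinsics'],p['pose'],[k for k in p])
    cv2.imwrite(f'pics/{n}0.png',cams.get_image(n))
E
```

```text
{'time': 0.0, 'position': array([170.06216511, 626.79521578, 227.66720671]), 'ee_rot': array([-4.14871594e-01, -3.11399236e+00,  2.67461748e-03]), 'width': 92.0687370754109}
scene [[460.07835571   0.         320.62277822]
 [  0.         460.07835571 198.65113736]
 [  0.           0.           1.        ]] [[-7.30889416e-01 -4.35369175e-01  5.25599033e-01  1.28030804e+03]
 [ 6.82495144e-01 -4.67390248e-01  5.61913458e-01  6.91177402e+02]
 [ 1.02006383e-03  7.69415387e-01  6.38747933e-01  8.96512374e+02]
 [ 0.00000000e+00  0.00000000e+00  0.00000000e+00  1.00000000e+00]] ['intrinsics', 'pose']
top [[394.6351619    0.         323.04547054]
 [  0.         394.6351619  200.83490238]
 [  0.           0.           1.        ]] [[ 1.36861610e-02  9.85889990e-01 -1.66834099e-01  4.43067586e+02]
 [-9.99904096e-01  1.38477523e-02 -1.94733337e-04 -3.73652456e-02]
 [ 2.11829163e-03  1.66820764e-01  9.85984962e-01  1.16162855e+03]
 [ 0.00000000e+00  0.00000000e+00  0.00000000e+00  1.00000000e+00]] ['intrinsics', 'pose']
```

View pics/scene0.png

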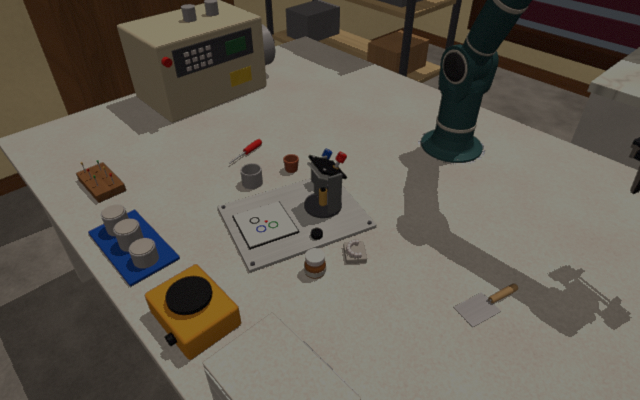

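View pics/top0.png

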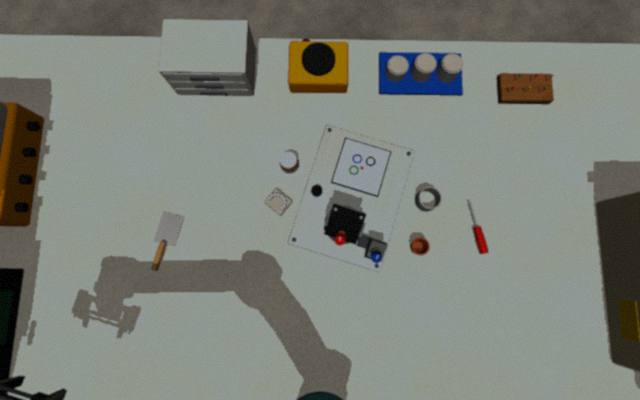

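The top view shows the screen at about (362,167), the red knob at (340,239), the blue knob at (376,257), and the spot and green ring near (362,168) and (354,171). In the scene view the knobs are at (341,156) and (327,153).

```bash
cat > h.py <<'E'
import numpy as np,cv2
from station import env,cams
from scipy.spatial.transform import Rotation as R
def ray(p,uv):
    K,T=p['intrinsics'],p['pose']
    d=np.linalg.inv(K)@[uv[0],uv[1],1.];d=T[:3,:3]@(d*[1,-1,-1]);return T[:3,3],d/np.linalg.norm(d)
def onz(p,uv,z):
    o,d=ray(p,uv);return o+d*(z-o[2])/d[2]
def tri(rs):
    A=sum(np.eye(3)-np.outer(d,d) for o,d in rs);b=sum((np.eye(3)-np.outer(d,d))@o for o,d in rs);x=np.linalg.solve(A,b)
    return x,[np.linalg.norm(np.cross(x-o,d)) for o,d in rs]
def proj(p,X):
    T=p['pose'];c=T[:3,:3].T@(np.asarray(X)-T[:3,3]);c=p['intrinsics']@(c*[1,-1,-1]);return c[:2]/c[2]
def blobs(im,box,col,mn=3):
    u0,v0,u1,v1=box;h=cv2.cvtColor(im[v0:v1,u0:u1],cv2.COLOR_BGR2HSV)
    H,S,V=[h[...,i].astype(int) for i in range(3)]
    m=dict(red=((H<8)|(H>172)),blue=(H>105)&(H<130),green=(H>45)&(H<90))[col]&(S>(90 if col!='green' else 70))&(V>50)
    n,l,st,c=cv2.connectedComponentsWithStats(m.astype(np.uint8))
    return [(c[i]+[u0,v0],int(st[i,4]),st[i,2:4].tolist()) for i in range(1,n) if st[i,4]>=mn]
E
python3 - <<'E'
from h import *
t=cams.get_image('top');s=cams.get_image('scene')
for c in('red','blue','green'):
    print(c,'top',blobs(t,(320,120,400,280),c));print('  scene',blobs(s,(225,140,370,250),c))
cv2.imwrite('pics/topc.png',cv2.resize(t[115:280,280:440],None,fx=3.6,fy=3.6,interpolation=cv2.INTER_CUBIC))
cv2.imwrite('pics/scc.png',cv2.resize(s[135:270,210:385],None,fx=4.4,fy=4.4,interpolation=cv2.INTER_CUBIC))
E
```

```text
red top [(array([361.5, 167.5]), 4, [2, 2]), (array([339.71186441, 238.68644068]), 118, [12, 14])]
  scene [(array([252.16546763, 146.35251799]), 139, [19, 15]), (array([340.63829787, 156.96808511]), 94, [12, 12]), (array([295.        , 157.66666667]), 3, [3, 2]), (array([290.875, 164.875]), 8, [5, 4]), (array([266.        , 220.71428571]), 7, [3, 3])]
blue top [(array([356.66666667, 158.33333333]), 24, [9, 9]), (array([376.19791667, 256.72916667]), 96, [11, 12])]
  scene [(array([326.9 , 153.18]), 50, [10, 8]), (array([264.6, 228. ]), 5, [2, 5])]
green top [(array([353.09090909, 166.90909091]), 11, [9, 4]), (array([351.16666667, 172.33333333]), 6, [4, 3]), (array([356.2, 172.2]), 5, [3, 3])]
  scene [(array([269.2, 225. ]), 5, [2, 5]), (array([276.33333333, 223.66666667]), 6, [3, 5])]
```

View pics/topc.png

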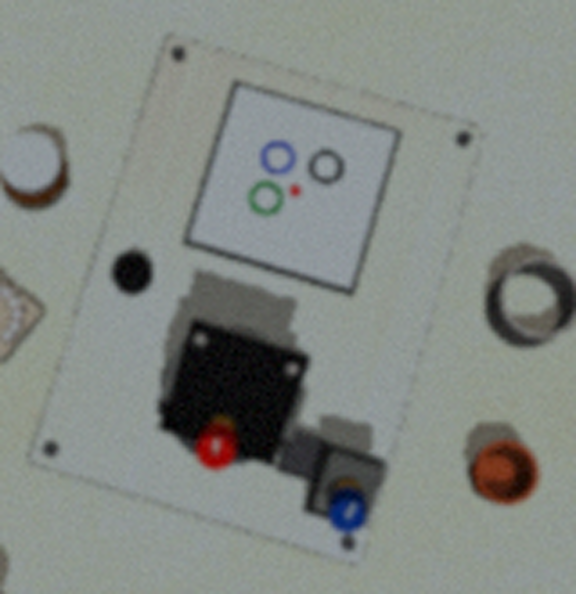

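View pics/scc.png

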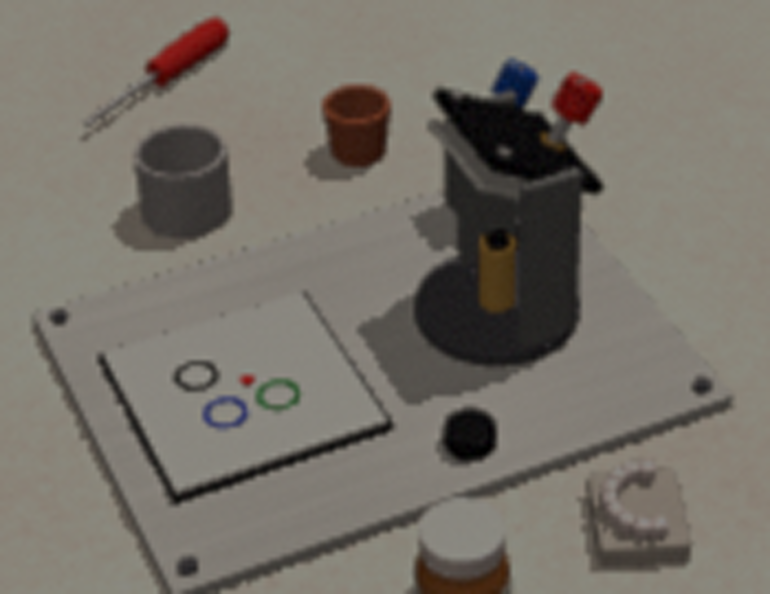

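The crops show the screen corners at crop (235,82), (400,131), (353,293), (186,242). The spot is at (295,191) and the green ring at (266,198).

```bash
cat >> h.py <<'E'
def jig():
    p=cams.camera_params('top');f=lambda c,z:onz(p,((c[0]+.5)/3.6-.5+280,(c[1]+.5)/3.6-.5+115),z)
    C=[f(c,20) for c in((235,82),(400,131),(353,293),(186,242))]
    sc=np.mean(C,0);x=(C[0]-C[3]+C[1]-C[2])[:2];yw=np.arctan2(x[1],x[0])
    Rz=R.from_euler('z',yw).as_matrix();o=sc*[1,1,0]-Rz@[82,0,0]
    return o,Rz,yw,C,f
E
python3 - <<'E'
from h import *
o,Rz,yw,C,f=jig()
print('origin',o,'yaw',np.degrees(yw),[np.linalg.norm(C[i]-C[i-1]) for i in range(4)])
P=[f(c,12) for c in((168,33),(483,128),(358,564),(30,462))]
print('plate',[np.linalg.norm(P[i]-P[i-1]) for i in range(4)],np.mean(P,0)-o)
for n,c in(('spot',(295,191)),('green',(266,198))):
    j=Rz.T@(f(c,20)-o)-[-100,0,0];print(n,f(c,20),'polar r',np.hypot(*j[:2]),'ang',np.arctan2(j[1],j[0]))
pt,ps=cams.camera_params('top'),cams.camera_params('scene')
for n,a,b in(('red',(339.7,238.7),(340.6,157)),('blue',(376.2,256.7),(326.9,153.2))):
    X,e=tri([ray(pt,a),ray(ps,b)]);print(n,X,e,'jig',Rz.T@(X-o))
a=Rz@[-.5,0,np.cos(np.pi/6)]
T=R.from_rotvec(env.get_state()['ee_rot']).as_matrix();print('axis',a,T)
E
```

```text
origin [663.28013181 -89.01625625   0.        ] yaw -16.21926953144475 [np.float64(143.2541910497901), np.float64(143.50943253196633), np.float64(143.56285764590396), np.float64(142.7686047479612)]
plate [np.float64(379.56831810936825), np.float64(277.1379646521361), np.float64(377.72065547093894), np.float64(274.72114884918847)] [-8.26978786  3.63684665 12.        ]
spot [ 737.89765276 -113.15526102   20.        ] polar r 178.40539343112525 ang -0.013097206034403288
green [731.60578847 -89.17767091  20.        ] polar r 166.72940618396794 ang 0.11377854543274259
red [515.85685751 -43.6765418  168.02182579] [np.float64(0.877635492601322), np.float64(0.8776354926011453)] jig [-154.2198182     2.35779256  168.02182579]
blue [ 473.81233996 -142.42338219  112.50050908] [np.float64(0.732790256068708), np.float64(0.7327902560687749)] jig [-167.0095754  -104.20252863  112.50050908]
axis [-0.4800999   0.13965703  0.8660254 ] [[-9.65130284e-01  2.61769938e-01 -1.86186104e-04]
 [ 2.61769985e-01  9.65129700e-01 -1.06671232e-03]
 [-9.95394785e-05 -1.07825430e-03 -9.99999414e-01]]
```

```bash
cat >> h.py <<'E'
RED=np.array([515.9,-43.7,168.]);BLUE=np.array([473.8,-142.4,112.5])
YAW=np.radians(-16.2);JR=R.from_euler('z',YAW).as_matrix();AX=JR@[-.5,0,np.cos(np.pi/6)]
def Rt(turn=0):  # tool orientation on a screw: y along the jig's up-slope, turned about tool z
    y=JR@[np.cos(np.pi/6),0,.5];z=-AX
    return np.column_stack([np.cross(y,z),y,z])@R.from_euler('z',turn,degrees=True).as_matrix()
def delta(pos,rot,s=None):
    s=s or env.get_state();T=R.from_rotvec(s['ee_rot']).as_matrix()
    return np.round(T.T@(pos-s['position']),1),np.round(R.from_matrix(T.T@rot).as_rotvec(degrees=True),1)
E
python3 - <<'E'
from h import *
print(delta(np.array([480,250,320.]),Rt()))
E
```

```text
(array([-397.8, -282.8,  -91.7]), array([-23.4, -23.7,  88.8]))
```

Call:
play_rows(
  motion=[
    [[50,-398,-283,-92,-23,-24,89],[50,-398,-283,-92,-23,-24,89],[50,-398,-283,-92,-23,-24,89],[50,-398,-283,-92,-23,-24,89],[50,-398,-283,-92,-23,-24,89],[50,-398,-283,-92,-23,-24,89],[50,-398,-283,-92,-23,-24,89],[50,-398,-283,-92,-23,-24,89]],
  ],
)

```text
time: 1.2
position: [481.1, 248.1, 321.2]
ee_rot: [2.053, 1.792, 0.397]
force: [0.4, 0.6, 0.4]
width: 50.1
grasp_force: 0.0
```

Run:
```python
from h import *
s=env.get_state();print(s['time'],s['position'],s['qpos'])
print(delta(BLUE+95*AX,Rt(),s))
```

```text
1.2 [481.07040191 248.1196264  321.15986833] [-1.20418297  0.02208541  0.44885463  2.04918924  0.52019387  0.85806152
 -1.19465966]
(array([-375.7,  -63.4,  126.1]), array([-2.2, -1.8,  8. ]))
```

Call:
play_rows(
  motion=[
    [[50,-376,-63,60,-2,-2,8],[50,-376,-63,60,-2,-2,8],[50,-376,-63,60,-2,-2,8],[50,-376,-63,60,-2,-2,8],[50,-376,-63,60,-2,-2,8],[50,-376,-63,60,-2,-2,8],[50,-376,-63,126,-2,-2,8],[50,-376,-63,126,-2,-2,8]],
  ],
)

```text
time: 2.2
position: [419.5, -65.0, 249.7]
ee_rot: [2.138, 1.641, 0.41]
force: [-0.2, 0.2, -0.7]
width: 49.8
grasp_force: 0.0
```

Run:
```python
from h import *
s=env.get_state();print(s['time'],s['position'],s['qpos'])
print(delta(BLUE+95*AX,Rt(),s),delta(BLUE-5*AX,Rt(),s))
p=cams.camera_params('wrist');im=cams.get_image('wrist');cv2.imwrite('pics/w1.png',im)
print('proj',proj(p,BLUE),proj(p,BLUE+12*AX),proj(p,RED))
print(blobs(im,(0,0,640,400),'blue',60),blobs(im,(0,0,640,400),'red',60))
```

```text
2.2 [419.50050665 -65.03631065 249.68108495] [-0.02283196 -0.19487407 -0.02399403  2.43163741  0.38147324  0.44604433
 -0.61603307]
(array([-58.6,  -5.4,  61.1]), array([-0.6,  0.4,  1.3])) (array([-58. ,  -4.3, 161.1]), array([-0.6,  0.4,  1.3]))
proj [310.21346904 242.23666183] [309.94746163 246.76315299] [357.23559572 145.78256886]
[(array([513.99877451, 171.23202614]), 2448, [42, 127]), (array([310.80145719, 241.91985428]), 549, [26, 29])] [(array([358.43283582, 145.76226013]), 938, [37, 37]), (array([314.27480916, 280.38931298]), 131, [21, 21]), (array([327.62162162, 292.4527027 ]), 148, [31, 14]), (array([353.18128655, 357.02534113]), 513, [38, 29])]
```

View pics/w1.png

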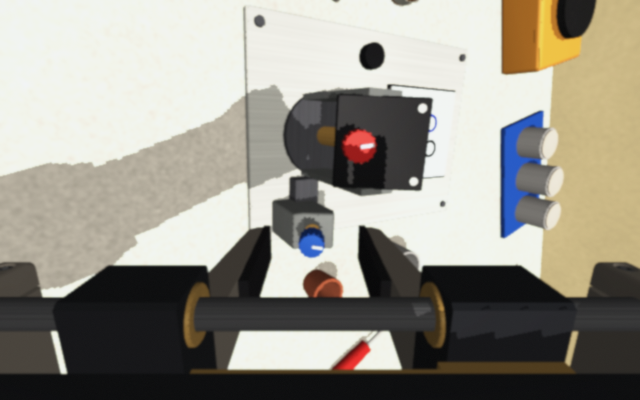

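The wrist view has the blue knob at (311,242) and the red at (358,146), within about 1 px of what I predicted. I'm going down onto the blue knob.

Call:
play_rows(
  motion=[
    [[50,-58,-4,50,0,0,1],[50,-58,-4,80,0,0,1],[50,-58,-4,110,0,0,1],[50,-58,-4,140,0,0,1],[50,-58,-4,161,0,0,1],[50,-58,-4,161,0,0,1],[50,-58,-4,161,0,0,1]],
  ],
)

```text
time: 3.12
position: [472.9, -145.3, 118.1]
ee_rot: [2.146, 1.616, 0.396]
force: [0.6, -0.1, 0.2]
width: 50.1
grasp_force: 0.0
```

Run:
```python
from h import *
s=env.get_state();print(s['time'],s['position'],s['qpos'],s['force'])
print(delta(BLUE-5*AX,Rt(),s))
```

```text
3.125 [ 472.87328789 -145.34489147  118.09279494] [ 0.58279738  0.26930145 -0.43336522  2.40772893  1.72372036  0.18281496
 -1.76566368] [ 0.56585204 -0.05589423  0.19409838]
(array([ 3.4, -2.6,  9.8]), array([-0.5,  1.4,  0.6]))
```

Call:
play_rows(
  motion=[
    [[50,3,-2,10,0,0,0],[50,3,-2,10,0,0,0],[50,3,-2,10,0,0,0]],
  ],
)

```text
time: 3.5
position: [476.0, -143.7, 108.9]
ee_rot: [2.147, 1.616, 0.395]
force: [-0.6, -0.6, -0.4]
width: 50.0
grasp_force: 0.0
```

Run:
```python
from h import *
s=env.get_state();print(s['time'],s['position'],s['qpos'],s['force'])
print(delta(BLUE-5*AX,Rt(),s))
```

```text
3.5 [ 475.97088181 -143.73861802  108.88271518] [ 0.60374468  0.30321957 -0.46663628  2.40490576  1.82318732  0.21137263
 -1.86384017] [-0.64216096 -0.63271782 -0.42468185]
(array([ 0.7, -0.3,  0.6]), array([-0.5,  1.4,  0.5]))
```

Call:
play_rows(
  motion=[
    [[50,0,0,0,0,0,-10],[50,0,0,0,0,0,-20],[50,0,0,0,0,0,-20]],
  ],
)

```text
time: 3.88
position: [476.0, -144.1, 109.3]
ee_rot: [1.814, 1.94, 0.284]
force: [0.7, 0.9, 0.2]
width: 50.5
grasp_force: 0.0
```

Run:
```python
from h import *
s=env.get_state();print(s['time'],s['position'],s['qpos'],s['force'])
print(delta(BLUE-5*AX,Rt(),s))
```

```text
3.875 [ 476.04032555 -144.05007628  109.32701213] [ 0.54748692  0.29286887 -0.40413407  2.40823475  1.85089478  0.19275694
 -1.55156731] [0.74560357 0.85909283 0.18776509]
(array([ 1.2, -0.3,  0.9]), array([-0.7,  1.3, 20.4]))
```

Call:
play_rows(
  motion=[
    [[10,1,0,0,0,0,0],[10,1,0,0,0,0,0],[10,1,0,0,0,0,0],[10,1,0,0,0,0,0],[10,1,0,0,0,0,-8],[10,1,0,0,0,0,-16],[10,1,0,0,0,0,-24],[10,1,0,0,0,0,-24]],
  ],
)

```text
time: 4.88
position: [477.0, -142.8, 109.1]
ee_rot: [1.359, 2.255, 0.145]
force: [4.1, 1.1, 3.2]
width: 25.3
grasp_force: 30.0
```

```bash
cat >> h.py <<'E'
def spot(n='top'):
    o=jig()[0];p=cams.camera_params('top');im=cams.get_image('top').astype(float)
    b=im[140:195,335:392];w=np.clip(b[...,2]-b[...,:2].max(2)-40,0,None);v,u=np.mgrid[140:195,335:392]
    print('wsum',w.sum());uv=((u*w).sum()/w.sum(),(v*w).sum()/w.sum())
    def pol(X):
        j=JR.T@(X-o)+[100,0,0];return np.hypot(*j[:2]),np.arctan2(j[1],j[0])
    X=onz(p,uv,20);G=jig()[4]((266,198),20);r,a=pol(X);R0,A0=pol(G)
    print('spot uv',uv,'err mm',(X-G)[:2],np.linalg.norm(X-G),'need swivel deg',-np.degrees((A0-a)/.11),'tilt deg',np.degrees((R0-r)/24))
E
python3 - <<'E'
from h import *
s=env.get_state();print(s['time'],s['position'],s['qpos'],s['force'],s['width'])
spot()
E
```

```text
4.875 [ 476.95316086 -142.84574288  109.06516577] [ 0.4854519   0.28596906 -0.33944499  2.41088706  1.88773932  0.17576077
 -1.1786884 ] [4.12533651 1.11249273 3.23794056] 25.286661978752495
wsum 173.0
spot uv (np.float64(358.84971098265896), np.float64(166.7514450867052)) err mm [  9.06569146 -15.84322258] 18.253615075105902 need swivel deg -41.07216266634441 tilt deg -29.02651930473861
```

Call:
play_rows(
  motion=[
    [[10,0,0,0,0,0,-8],[10,0,0,0,0,0,-16],[10,0,0,0,0,0,-24],[10,0,0,0,0,0,-32],[10,0,0,0,0,0,-41],[10,0,0,0,0,0,-41]],
  ],
)

```text
time: 5.68
position: [476.8, -143.0, 109.0]
ee_rot: [0.485, 2.584, -0.101]
force: [4.3, 0.8, 4.0]
width: 25.5
grasp_force: 30.0
```

Run:
```python
from h import *
s=env.get_state();print(s['time'],s['position'],s['qpos'],s['force'],s['width'])
spot()
```

```text
5.675 [ 476.82041784 -142.95472449  109.00049432] [ 0.42368522  0.27861346 -0.27145088  2.41470031  1.93052059  0.15792457
 -0.51427925] [4.26468092 0.81925686 3.96238387] 25.48389987304138
wsum 179.0
spot uv (np.float64(354.29050279329607), np.float64(165.69832402234636)) err mm [12.10210619 -2.26295321] 12.31186141086929 need swivel deg -0.564207612436488 tilt deg -29.389007922579935
```

Call:
play_rows(
  motion=[
    [[50,0,0,0,0,0,0],[50,0,0,0,0,0,0],[50,0,0,-10,0,0,0],[50,0,0,-30,0,0,0],[50,0,0,-60,0,0,0],[50,0,0,-90,0,0,0],[50,0,0,-90,0,0,0]],
  ],
)

```text
time: 6.6
position: [436.9, -133.4, 178.0]
ee_rot: [0.492, 2.586, -0.109]
force: [0.2, -0.3, 0.0]
width: 50.1
grasp_force: 0.0
```

```bash
cat >> h.py <<'E'
_q=R.from_euler('z',.127).as_matrix()
_c=jig()[0]+JR@[-100,0,0]
RED2=_c*[1,1,0]+_q@(RED-_c*[1,1,0]);AX2=_q@AX
def Rt2(t): return _q@Rt(t)
E
python3 - <<'E'
from h import *
s=env.get_state();print(s['time'],s['position'],s['qpos'],s['force'],s['width'],RED2)
for d in (90,60,-5):print(delta(RED2+d*AX2,Rt2(-60),s))
pt,ps=cams.camera_params('top'),cams.camera_params('scene')
pw=cams.camera_params('wrist');w=cams.get_image('wrist')
r=[x for x in blobs(w,(0,0,640,400),'red',300)];print(r,proj(pw,RED2))
print([x for x in blobs(cams.get_image('scene'),(320,140,360,175),'red',20)],proj(ps,RED2))
spot()
E
```

```text
6.6 [ 436.87105493 -133.44827709  178.01672635] [ 0.76987536  0.06114362 -0.61046738  2.42934898  0.67068305  0.19635502
  0.73456179] [ 0.20102142 -0.29909426  0.02168754] 50.064255306046476 [514.10752579 -50.34430194 168.        ]
(array([-30.7,  96.8, -59.1]), array([-5.4,  0.9, 18.8]))
(array([-30.7,  99.7, -29.2]), array([-5.4,  0.9, 18.8]))
(array([-30.7, 105.8,  35.5]), array([-5.4,  0.9, 18.8]))
[(array([111.67365028, 245.99194198]), 1241, [65, 41]), (array([471.72031662, 259.27704485]), 379, [40, 13])] [473.04398143 275.18020811]
[(array([339.34065934, 155.73626374]), 91, [12, 12])] [339.66726524 155.80926986]
wsum 178.0
spot uv (np.float64(354.2808988764045), np.float64(165.73595505617976)) err mm [11.98623993 -2.23439296] 12.192721585790668 need swivel deg -0.5393928463396477 tilt deg -29.10484647110905
```

Call:
play_rows(
  motion=[
    [[50,-10,15,-25,0,0,5],[50,-20,40,-35,-2,0,10],[50,-31,97,-35,-5,1,19],[50,-31,99,-30,-5,1,19],[50,-31,99,-30,-5,1,19],[50,-31,99,-30,-5,1,19]],
  ],
)

```text
time: 7.5
position: [484.7, -46.8, 220.5]
ee_rot: [0.879, 2.475, 0.12]
force: [0.0, 0.3, -0.3]
width: 49.8
grasp_force: 0.0
```

Run:
```python
from h import *
s=env.get_state();print(s['time'],s['position'],s['qpos'],s['force'],s['width'],RED2)
for d in (60,-5):print(delta(RED2+d*AX2,Rt2(-60),s))
pw=cams.camera_params('wrist');w=cams.get_image('wrist');cv2.imwrite('pics/w2.png',w)
print(blobs(w,(0,0,640,400),'red',300),proj(pw,RED2))
```

```text
7.5 [484.67212713 -46.8038253  220.45387046] [ 0.76900537  0.03674796 -0.79728867  2.32388159  0.41374668  0.30258367
  0.50160275] [ 0.00771993  0.3309806  -0.26133662] 49.82858872702802 [514.10752579 -50.34430194 168.        ]
(array([1. , 0.6, 0.2]), array([-0.4,  0. , -0.1]))
(array([ 1.1,  1.1, 65.2]), array([-0.4,  0. , -0.1]))
[(array([315.11239193, 218.24279539]), 1388, [42, 45]), (array([136.25947522, 226.26822157]), 343, [39, 25]), (array([128.50461538, 249.37846154]), 325, [37, 24])] [314.42378873 216.01647829]
```

View pics/w2.png

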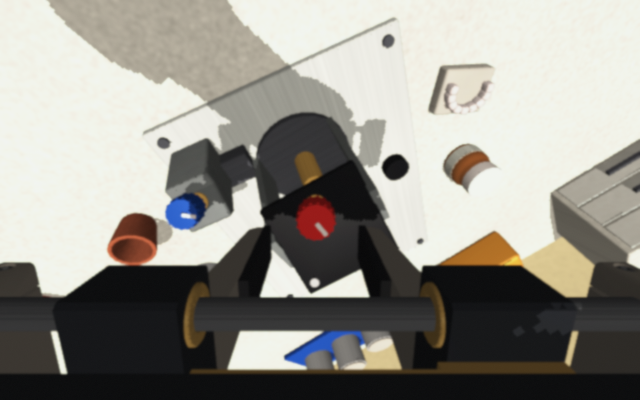

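The red knob sits at (315,218), centred between the fingers and within 2 px of prediction. Next I go down, grip it and turn about -29°.

Call:
play_rows(
  motion=[
    [[50,1,1,25,0,0,0],[50,1,1,50,0,0,0],[50,1,1,64,0,0,0],[50,1,1,64,0,0,0]],
  ],
)

```text
time: 8.05
position: [516.2, -50.4, 164.6]
ee_rot: [0.879, 2.475, 0.121]
force: [0.0, 0.5, 0.9]
width: 49.8
grasp_force: 0.0
```

Call:
play_rows(
  motion=[
    [[10,0,0,0,0,0,0],[10,0,0,0,0,0,0],[10,0,0,0,0,0,0],[10,0,0,0,0,0,0],[10,0,0,0,0,0,-8],[10,0,0,0,0,0,-16],[10,0,0,0,0,0,-25],[10,0,0,0,0,0,-25]],
  ],
)

```text
time: 9.05
position: [516.4, -51.2, 166.1]
ee_rot: [0.321, 2.6, -0.034]
force: [-6.4, -3.2, 6.5]
width: 25.5
grasp_force: 30.0
```

Run:
```python
from h import *
s=env.get_state();print(s['time'],s['position'],s['qpos'],s['force'],s['width'])
spot()
```

```text
9.05 [516.38124019 -51.15011583 166.09613254] [ 0.59059964  0.22260138 -0.66250846  2.31821646  1.09123672  0.26361493
  0.28665343] [-6.38871602 -3.15336552  6.49353979] 25.5044270623893
wsum 199.0
spot uv (np.float64(353.53768844221105), np.float64(169.1356783919598)) err mm [ 1.53942288 -0.02825474] 1.5396821582800078 need swivel deg 0.7158118969177579 tilt deg -3.6344130749279793
```

Call:
play_rows(
  motion=[
    [[10,0,0,0,0,0,-3],[10,0,0,0,0,0,-3],[50,0,0,0,0,0,-3],[50,0,0,0,0,0,-3],[50,0,0,-15,0,0,-3],[50,0,0,-40,0,0,-3],[50,0,0,-70,0,0,-3],[50,0,0,-70,0,0,-3]],
  ],
)

```text
time: 10.1
position: [482.5, -44.7, 227.6]
ee_rot: [0.254, 2.606, -0.051]
force: [0.7, -0.3, -0.3]
width: 50.0
grasp_force: 0.0
```

Run:
```python
from h import *
s=env.get_state();print(s['time'],s['position'],s['force'],s['width'])
spot()
a=cams.get_image('top')[115:280,280:440];b=cams.get_image('scene')[135:270,210:385]
f=lambda x:cv2.resize(x,(390,400),interpolation=cv2.INTER_CUBIC)
cv2.imwrite('pics/end.png',np.hstack([f(a),f(b)]))
```

```text
10.1 [482.54273494 -44.68585819 227.59293499] [ 0.74409024 -0.33236703 -0.25993353] 49.967795201917106
wsum 181.0
spot uv (np.float64(353.5193370165746), np.float64(169.4696132596685)) err mm [0.51727515 0.02552258] 0.5179044160242812 need swivel deg 0.3494936068797225 tilt deg -1.2071249205259773
```

View pics/end.png

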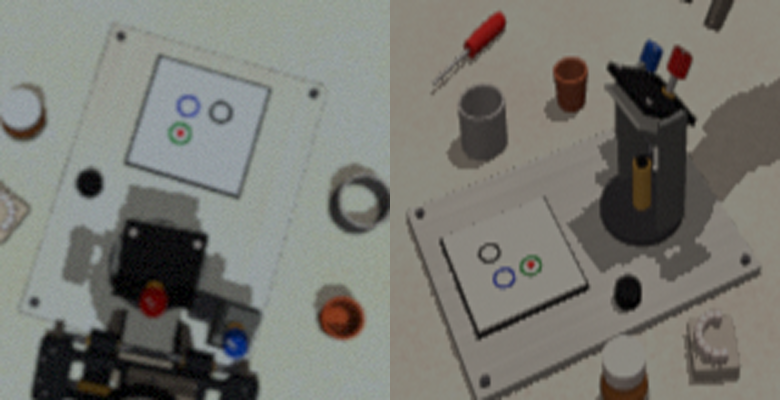

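Both views show the red spot centred in the green ring, at (180,133) and (531,266). The gripper is clear of the screws, so I'm handing in.

```bash
python3 -c "
from station import env
print(env.hand_in())"
```

```text
the job is handed in; nothing more can be done
None
```

The red spot lies inside the green ring, about 0.5 mm from its centre by my last measurement, and the gripper is off both screws; the job is handed in at about 10 s, but no verdict came back.

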